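# Tip a pair of beech blanks into the tray and reset the batch tipper

## Task

Put the loose pale beech blank into the empty bay of the blue tip bucket, beside the blank already waiting there, so that their weight trips the bucket and it dumps both into the plywood tray by itself: do not tip it by hand. Then push the brass counterweight bar back over so that the empty bucket rests fully upright again, with both blanks left lying in the tray.

Things in the scene. Friction and masses are not known exactly. Their poses are not given: they have to be found in the camera images.
- loose_blank: Pale beech blank standing on the table: 34 mm diameter, 72 mm tall, straight for the lower 60 mm, then tapering to 24 mm; about 50 g. Origin: centre of its underside, z up its axis. A dark walnut blank of the same shape stands near it and is not wanted. Two pale blanks together trip the bucket at once, one alone does not.
- waiting_blank: Equal pale blank standing in one bay of the upright bucket (origin: centre of underside). The bays, floor 56 x 56 mm each at z = 187 mm, are centred in the stand's frame at x = 45, y = -29.5 mm (taken) and x = 45, y = +29.5 mm (empty); a 25 mm high divider lies between. Bucket rim at z = 230 mm; its front wall slopes out 45 degrees to x = 115 mm.
- bucket (a joint): Blue tip bucket: 0 = upright, 1.65 rad = tipped over the tray, where it stays. Swings over in about 0.5 s, nothing on it passing above z = 243 mm. Reset bar: brass, 16 mm thick, along y, 104 mm free between its arms; centre x = -60, z = 192 mm (stand frame) upright, x = 27, z = 228 mm tipped. Push it from beyond, towards -x (1 to 2 N); below 0.3 rad it falls home by itself.
- stand: Fixed grey frame with plywood tray. Origin on the table under the bucket's pivot (0, 0, 170 mm); x level towards the tray, z up, the bucket swings about y. Posts at x = 0 and -65, y = +-69 mm, up to 185 mm high. Tray inside: x 26 to 284, y -74 to 74 mm, floor z = 8, walls 70 to 80 mm high. With the bucket tipped, the space beyond the bar (x 35 to 110 mm) is free down to z = 180 mm.

How it is judged:
By the outcome, as a careful person would: the job done as asked, in the order asked, and still so for the second after the job is handed in, with the robot touching nothing.
It also fails if it takes over 53 s, if anything falls off the work surface, if the arm or the gripper's body presses on something with over 40 N, if the wrist force passes 120 N, or if a joint passes its speed limit or range.

## Robot

A 7-joint arm with a two-finger parallel gripper is mounted at the origin on the work surface. World frame = base frame: x ahead of the robot, y to its left, z up, the work surface at z = 0. Lengths are in m, angles in rad, forces in N, time in s.
With the tool pointing down it reaches from about 0.425 to 1.025 m from the base axis. Payload 9.4 kg.
Tool frame: the origin (TCP) lies on the mounting face of the last link; the fingertips stand 186 mm ahead of it and the grasp point (between the pads) lies 167 mm ahead of it (grasp_offset is the distance from the TCP to the grasp point, in m); z points along the fingers, y is the direction in which the jaws open and shut (so a half turn about z gives the same grasp; the last joint's range is limited). The gripper opens to 93 mm and grips with 3 to 60 N. Pads are 15 mm wide; open, the fingers measure 128 mm over their backs; the gripper's body (75 mm by 188 mm) begins 65 mm behind the grasp point.
Start: joints at [-1.4, 0.599, -0.003, 1.599, 0.002, 0.943, -0.08], TCP at [0.178, 0.703, 0.405] pointing down, gripper open.
Joint ranges: [-2.57, 2.57], [-0.35, 1.97], [-1.29, 1.29], [0.11, 2.56], [-1.05, 4.19], [0.11, 1.86], [-2.63, 2.63]. Speed limits (rad/s): [2.22, 2.22, 3.01, 3.01, 3.14, 3.14, 3.14].

## Interface

Orientations are given as a unit quaternion [w, x, y, z].
In Python, from plant import * gives the robot as it stands. Calls block until the motion is done:
- move_pose(position, orientation): joint-space move of the TCP to a pose.
- move_straight(position, frame=None, speed=0.15, guard=None): straight line of the TCP; frame=None keeps the orientation; speed is the mean speed in m/s. With guard (N) it stops when the force on the tool has changed by that much, and returns True; else False.
- move_j(angles): joint-space move.
- grip(opening): finger opening in m; the grip force is fixed at half the most; returns when the fingers have stopped.
- sleep(seconds).
- solve_ik(position, orientation): joint angles nearest the present ones, or None.
- read_state(): the state.
- capture(name): name is "scene" or "top"; returns the picture (420x560x3 uint8, blue, green, red); there is no depth.
- calibration(name): a dict with "fx", "fy", "cx", "cy" (pixels), "rvec" (rotation vector, rad) and "tvec" (3), from world to camera coordinates, as OpenCV has them. Camera axes: x right, y down, z forward; pixel columns grow to the right and rows downward; lengths in m; the calibration is good to about 2 mm. A picture is of the moment at which its call begins. calibration takes no time and is no camera call.
A pose or a line that the arm cannot do raises IKError and nothing moves.
- close_job(): hands the job in, once; it reports no verdict.
The state is a dict: "time_s": time; "joints": joint angles; "qvel": joint speeds; "joint_torque": joint torques, N m; "position": TCP position; "ee_rot": TCP orientation; "ft_force": force on the tool from outside, world axes, zero at the start; "wrist_torque": the same for the moment, N m; "grip_width": finger opening in m.
Only numpy, scipy, OpenCV 4.12 (cv2) and the standard library are available. Lean on these libraries where they do the work, as an engineer would, in place of code of your own. Each camera call takes 0.05 s, during which the arm holds its last target. There are 200 camera calls.

## Working session

There is one attempt and no reset: what is moved stays moved. The work goes in short steps, each a Python script; the robot and the scene stay as the last script left them, time stands still between calls to the robot, and variables do not carry over. Pictures are saved under pics/ and viewed, about 8 in all and at most 12, crops included, and the job is handed in when it is done.

```bash
mkdir -p pics; ls; python3 - <<'E'
from plant import *
import cv2
for n in("scene","top"):
    cv2.imwrite(f"pics/{n}0.png",capture(n)); print(n,calibration(n))
s=read_state(); print(s["time_s"],s["position"],s["ee_rot"])
E
```

```text
pics
scene {'fx': 429.1439297879877, 'fy': 429.1439297879877, 'cx': 277.9985859531984, 'cy': 201.48829696532476, 'rvec': array([ 1.51789987,  2.1068021 , -0.82837673]), 'tvec': array([ 0.26072807, -0.25918432,  1.10700457])}
top {'fx': 473.85852860894164, 'fy': 473.85852860894164, 'cx': 280.30017697001693, 'cy': 211.09669994881432, 'rvec': array([ 2.16003487, -2.16358325,  0.06142158]), 'tvec': array([-0.08245662,  0.54187047,  0.8183072 ])}
0.1 [0.17777329 0.70270521 0.40395548] [-2.12544984e-05  1.23532101e-01  9.92340349e-01 -6.72098168e-04]
```

View pics/scene0.png

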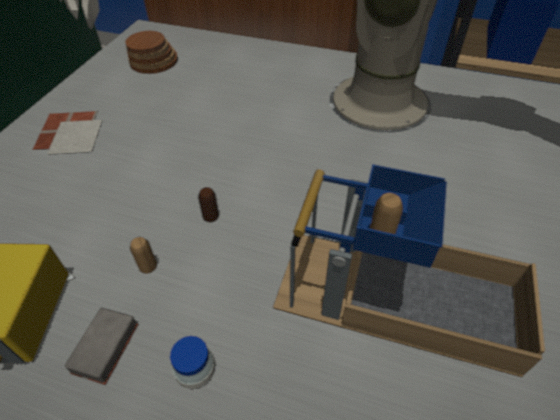

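View pics/top0.png

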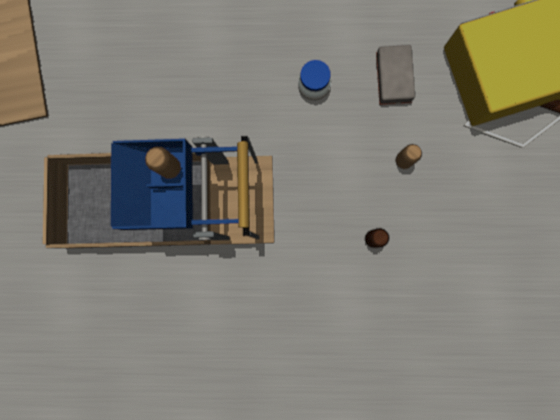

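The scene view shows the pale blank at about (143,254), the walnut one at (208,204), and the stand with its tray towards the lower right. In the top view the pale blank is at (409,157), the bar at (243,184), and the waiting blank at (162,163) in the upper bay, so the lower bay is empty. I'll enlarge these for accuracy.

```bash
python3 - <<'E'
import cv2,numpy as np
t=cv2.imread("pics/top0.png"); s=cv2.imread("pics/scene0.png")
f=lambda im,x,y,w,h,k:cv2.resize(np.clip(im[y:y+h,x:x+w]*1.6,0,255).astype(np.uint8),None,fx=k,fy=k,interpolation=cv2.INTER_CUBIC)
a=f(t,35,125,250,130,3.2)          # 800x416
b=f(t,380,130,60,55,3.2)           # 192x176
c=f(s,115,225,60,55,3.2)
d=np.zeros((176,800,3),np.uint8); d[:,:192]=b; d[:,200:392]=c
cv2.imwrite("pics/crop1.png",np.vstack([a,d]))
cv2.imwrite("pics/crop2.png",f(s,270,155,280,220,2.85))
E
```

```text
(no output)
```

View pics/crop1.png

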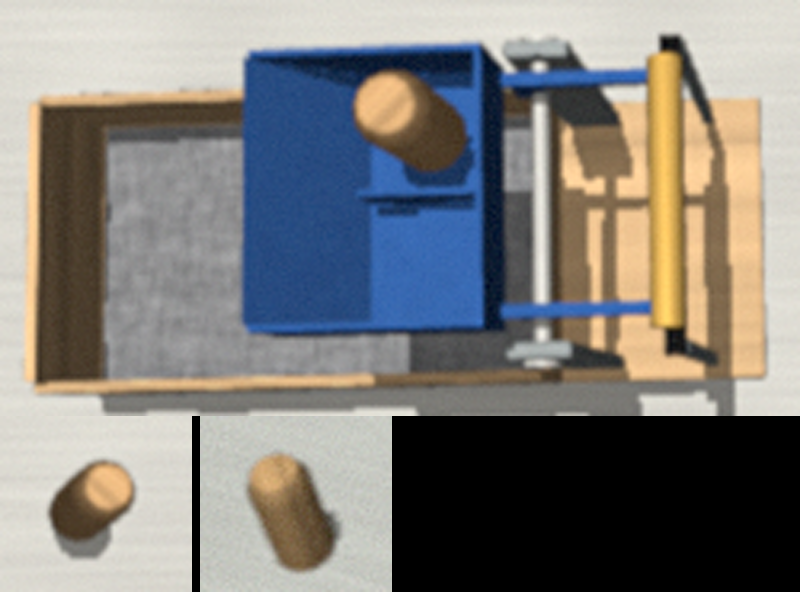

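The crop shows the bar from (667,55) to (667,326), post tops at about (538,47) and (540,352), the divider at y≈195, the tray's left floor edge at x≈105, and the waiting blank's top at (387,103). The loose blank's top is at (109,486), and at (275,472) in the scene crop.

```bash
cat >h.py <<'E'
import numpy as np,cv2
from plant import *
from scipy.optimize import least_squares
from scipy.spatial.transform import Rotation as R
def proj(n,P):
    c=calibration(n);K=np.array([[c["fx"],0,c["cx"]],[0,c["fy"],c["cy"]],[0,0,1]])
    return cv2.projectPoints(np.array(P,float).reshape(-1,3),c["rvec"],c["tvec"],K,None)[0].reshape(-1,2)
def back(n,uv,z):
    c=calibration(n);Rm=cv2.Rodrigues(c["rvec"])[0];o=-Rm.T@c["tvec"]
    d=Rm.T@np.array([(uv[0]-c["cx"])/c["fx"],(uv[1]-c["cy"])/c["fy"],1]);return o+d*(z-o[2])/d[2]
def stand(p,P):
    P=np.array(P,float).reshape(-1,3);x,y,a=p
    return P@np.array([[np.cos(a),np.sin(a),0],[-np.sin(a),np.cos(a),0],[0,0,1]])+[x,y,0]
E
python3 - <<'E'
from h import *
obs=[((667,190.5),(-60,0,192)),((538,47),(0,-69,185)),((540,352),(0,69,185)),((105,127),(284,-74,8)),((105,379),(284,74,8)),((387,103),(45,-29.5,259)),((474,195),(17,0,212))]
uv=np.array([(35+u/3.2,125+v/3.2) for (u,v),_ in obs]);P=np.array([p for _,p in obs])/1000
c=back("top",(204,188),.185)
best=min((least_squares(lambda q:(proj("top",stand(q,P))-uv).ravel(),[c[0],c[1],a],loss="soft_l1") for a in np.arange(0,6.3,.8)),key=lambda r:r.cost)
print(best.x,best.cost);print((proj("top",stand(best.x,P))-uv).round(1).tolist())
a=back("top",(380+109/3.2,130+70/3.2),.072);b=back("scene",(115+75/3.2,225+56/3.2),.072);print(a,b)
print(back("top",(377,238),.06))
Q=stand(best.x,np.array([(-60,-52,192),(-60,52,192),(45,-29.5,259),(0,69,185),(0,-69,185),(284,74,8)])/1000)
print(Q, proj("scene",Q).round(1).tolist())
E
```

```text
[0.5629269  0.0238682  1.59230892] 5.900090494203205
[[0.1, 0.5], [-0.9, 0.2], [-0.8, -0.3], [0.1, -0.3], [-1.3, 1.2], [0.9, 0.1], [3.5, -1.5]]
[ 0.6361743  -0.30880169  0.072     ] [ 0.63632265 -0.30520108  0.072     ]
[ 0.49269182 -0.24661835  0.06      ]
[[ 0.61620552 -0.03499935  0.192     ]
 [ 0.51222958 -0.03723649  0.192     ]
 [ 0.59145208  0.06949236  0.259     ]
 [ 0.49394286  0.02238394  0.185     ]
 [ 0.63191093  0.02535245  0.185     ]
 [ 0.48283491  0.30621067  0.008     ]] [[298.4, 227.7], [317.0, 176.3], [387.5, 198.9], [357.9, 180.1], [338.9, 251.1], [512.2, 286.9]]
```

View pics/crop2.png

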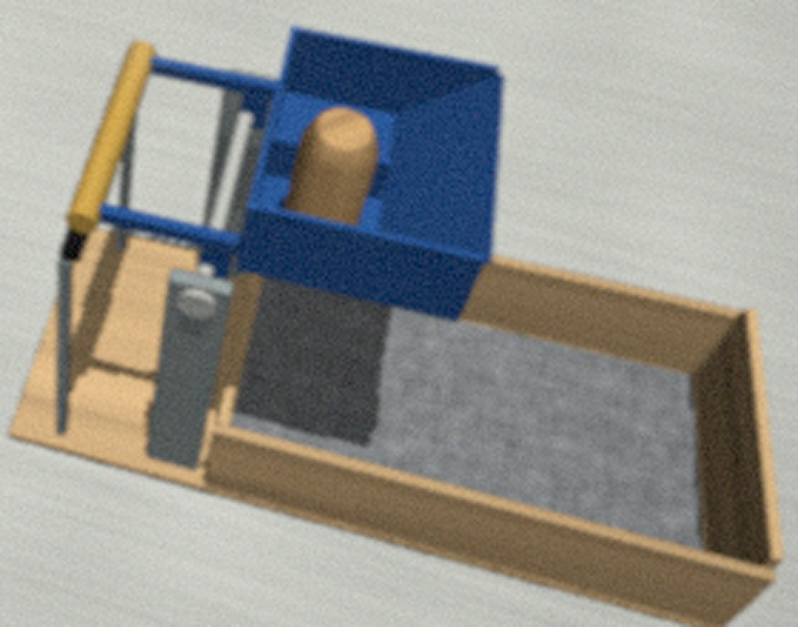

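The stand and the loose blank fit well. The two cameras differ by about 4 mm in y, so I'll use the mean. Next is the grasp, with jaws along the stand's y and held high so the fingertips clear the bucket rim.

```bash
cat >>h.py <<'E'
SP=(0.563,0.026,1.592)
ys=np.array([-np.sin(SP[2]),np.cos(SP[2]),0])
def ori(sgn):
    y=sgn*ys;z=np.array([0,0,-1.]);q=R.from_matrix(np.c_[np.cross(y,z),y,z]).as_quat();return q[[3,0,1,2]]
def T(x,y,ztip): # stand mm, fingertip height mm -> TCP
    return stand(SP,[x/1e3,y/1e3,ztip/1e3+.186])[0]
E
python3 - <<'E'
from h import *
L=[.636,-.307]
for s in(1,-1):
    for p in([*L,.227],[*L,.45],T(48,32,300),T(48,32,233),T(60,0,205),T(60,0,300),T(-30,0,190)):
        j=solve_ik(p,ori(s)); print(s,np.round(p,3),None if j is None else np.round(j,2))
E
```

```text
1 [ 0.636 -0.307  0.227] [-0.13  0.99  0.92  1.8  -1.01  0.9  -1.85]
1 [ 0.636 -0.307  0.45 ] [-0.22  0.78  1.11  1.64 -0.74  1.21 -2.06]
1 [0.53  0.073 0.486] [ 0.53  0.47 -1.09  1.89  0.47  1.07  2.41]
1 [0.53  0.073 0.419] [ 0.5   0.56 -1.1   1.98  0.61  0.98  2.27]
1 [0.562 0.086 0.391] [ 0.46  0.65 -1.1   1.94  0.7   1.    2.2 ]
1 [0.562 0.086 0.486] [ 0.49  0.52 -1.09  1.83  0.51  1.12  2.37]
1 [ 0.564 -0.004  0.376] [-0.77  0.7   1.12  2.04 -0.81  0.93 -2.33]
-1 [ 0.636 -0.307  0.227] [ 0.27  0.78  0.16  1.77 -0.2   0.6   0.57]
-1 [ 0.636 -0.307  0.45 ] [-0.15  0.69  0.93  1.63 -0.6   1.12  0.96]
-1 [0.53  0.073 0.486] [-0.63  0.3   0.5   1.96 -0.18  0.93 -0.01]
-1 [0.53  0.073 0.419] [-0.56  0.38  0.43  2.04 -0.22  0.77  0.03]
-1 [0.562 0.086 0.391] [-0.54  0.45  0.41  2.   -0.26  0.74  0.04]
-1 [0.562 0.086 0.486] [-0.61  0.35  0.5   1.89 -0.2   0.95 -0.  ]
-1 [ 0.564 -0.004  0.376] [-0.38  0.47  0.41  2.02 -0.28  0.71  0.22]
```

```bash
python3 - <<'E'
from h import *
q=ori(-1); L=[.636,-.307]
move_straight([.178,.703,.52],speed=.3)
move_pose([*L,.40],q)
grip(.085)
move_straight([*L,.229],speed=.15)
w=grip(0.0); s=read_state(); print(w,s["grip_width"],s["time_s"],s["joints"])
move_straight([*L,.26],speed=.1)
cv2.imwrite("pics/grasp.png",np.hstack([capture("scene")[100:400,50:330],capture("top")[60:360,250:530]]))
print(read_state()["ft_force"],read_state()["grip_width"],read_state()["time_s"])
E
```

```text
False 0.03345626813869393 7.0667 [-0.05385937  0.9126994   0.74111227  1.79190835 -0.85047829  0.79037448
  1.15336291]
[ 0.12908526  0.35293548 -0.53710527] 0.033143515251822346 7.625
```

View pics/grasp.png

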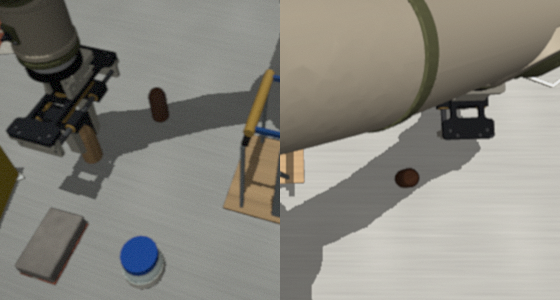

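The blank is gripped and hangs upright at the centre of the image (scene crop about (92,145)). Now I'll carry it over, check, and release.

```bash
python3 - <<'E'
from h import *
L=[.636,-.307]; B=stand(SP,[.048,.032,0])[0][:2]
move_straight([*L,.53],speed=.25)
try: move_straight([*B,.53],speed=.25)
except IKError as e: print("pose",e); move_pose([*B,.53],ori(-1))
move_straight([*B,.445],speed=.15)
cv2.imwrite("pics/over.png",np.hstack([cv2.resize(capture("scene")[150:300,270:470],None,fx=2,fy=2),cv2.resize(capture("top")[100:250,20:220],None,fx=2,fy=2)]))
s=read_state();print(s["position"],s["time_s"],s["grip_width"])
E
```

```text
[0.53035288 0.07301423 0.4459244 ] 11.4083 0.03302507627676689
```

View pics/over.png

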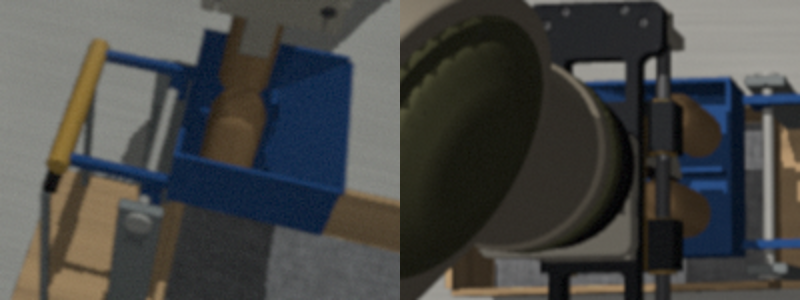

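The held blank (scene crop about (238,60), top crop about (690,210)) hangs over the empty bay next to the waiting one at (690,127). The divider lies between them. I'll lower it and release.

```bash
python3 - <<'E'
from h import *
B=stand(SP,[.048,.032,0])[0][:2]
print(move_straight([*B,.420],speed=.06,guard=6), read_state()["position"][2])
grip(.045); t=read_state()["time_s"]
move_straight([*B,.50],speed=.3)
print(t,read_state()["time_s"],read_state()["ft_force"])
move_straight(T(75,0,330),speed=.25)
sleep(.5)
cv2.imwrite("pics/dump.png",np.hstack([capture("scene")[130:400,220:560],capture("top")[60:330,0:340]]))
s=read_state();print(s["position"],s["time_s"])
E
```

```text
False 0.41979041161652597
12.4333 12.85 [-0.98763048  0.23411442 -0.51921681]
[0.56134034 0.10090849 0.51601738] 13.7833
```

View pics/dump.png

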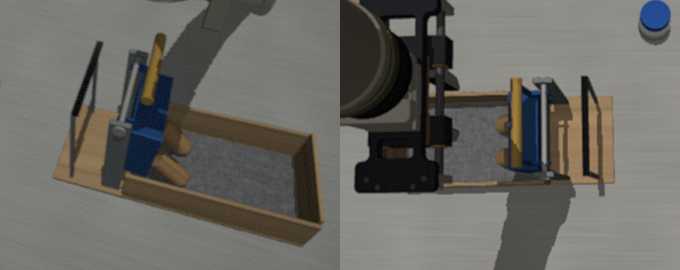

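The bucket has tipped by itself and the blanks stick out of its mouth at about (172,150). I need a closer look at whether they are lying down or still leaning.

```bash
python3 - <<'E'
from h import *
move_straight(T(200,-60,330),speed=.4)
f=lambda im:cv2.resize(np.clip(im*1.6,0,255).astype(np.uint8),(400,400),interpolation=cv2.INTER_CUBIC)
cv2.imwrite("pics/dump2.png",np.hstack([f(capture("scene")[220:340,340:460]),f(capture("top")[140:260,100:220])]))
print(read_state()["time_s"])
E
```

```text
14.3833
```

View pics/dump2.png

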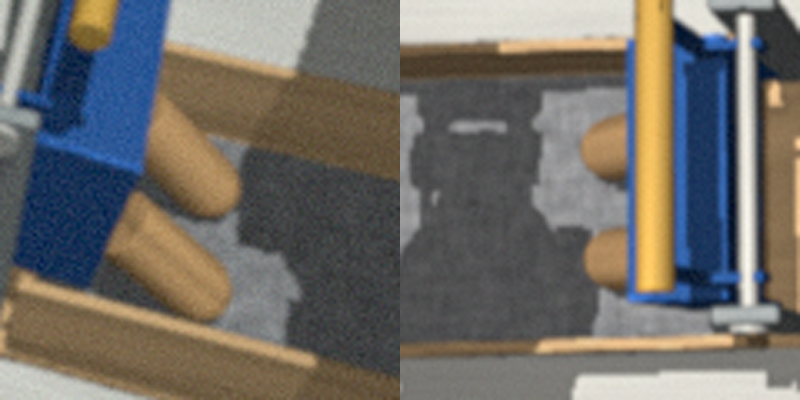

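Both blanks point down onto the tray floor, their tips near (225,200) and (215,305) in the scene crop. Their bases may still rest on the bucket's lip. I'll push the bar back slowly part of the way and look.

```bash
python3 - <<'E'
from h import *
grip(0)
move_straight(T(62,0,320),speed=.35)
print(move_straight(T(62,0,206),speed=.2,guard=5))
move_straight(T(24,0,200),speed=.06)
f=lambda im:cv2.resize(np.clip(im*1.5,0,255).astype(np.uint8),(400,400),interpolation=cv2.INTER_CUBIC)
cv2.imwrite("pics/push1.png",np.hstack([f(capture("scene")[180:340,310:470]),f(capture("top")[120:280,80:240])]))
s=read_state();print(s["time_s"],s["position"],s["ft_force"])
E
```

```text
False
17.425 [0.56244552 0.05033553 0.38582939] [-0.20714452  0.63792933 -0.51674755]
```

View pics/push1.png

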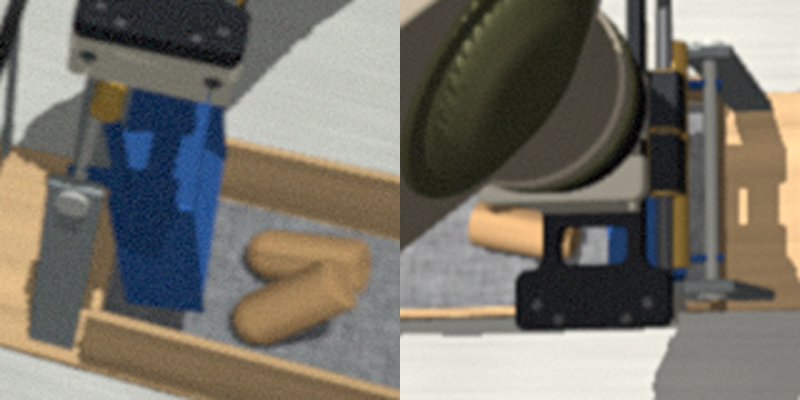

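The bucket is partly back, and both blanks now lie clear of it in the tray (scene crop about (300,285)). I'll carry on pushing until it falls home.

```bash
python3 - <<'E'
from h import *
move_straight(T(-31,0,192),speed=.07)
s=read_state();print(s["time_s"],s["ft_force"])
sleep(.3)
move_straight(T(-20,0,194),speed=.1)
move_straight(T(-20,0,310),speed=.25)
move_straight(T(-160,60,330),speed=.35)
sleep(.3)
a,b=capture("scene"),capture("top"); print(read_state()["time_s"])
f=lambda im:np.clip(im*1.5,0,255).astype(np.uint8)
cv2.imwrite("pics/end.png",np.hstack([cv2.resize(f(a[150:390,265:555]),(400,331)),cv2.resize(f(b[100:290,30:290]),(400,331))]))
E
```

```text
18.3667 [0.36382812 0.3155708  0.67213281]
20.5333
```

View pics/end.png

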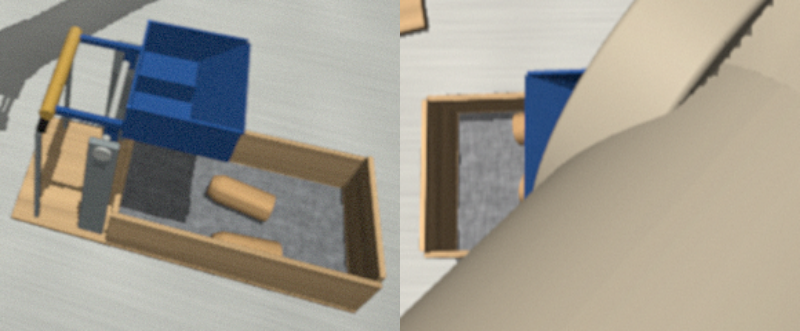

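The bucket looks upright and empty, and both blanks lie in the tray at about (240,198) and (247,247). One numeric comparison with the first picture, then I'll hand in.

```bash
python3 - <<'E'
from h import *
a=cv2.imread("pics/scene0.png");b=capture("scene")
g=lambda i:np.float32(cv2.cvtColor(i,cv2.COLOR_BGR2GRAY))
for n,r in dict(bar=(slice(165,245),slice(285,340)),lip=(slice(165,275),slice(405,455))).items():
    print(n,cv2.phaseCorrelate(g(a[r]),g(b[r])),abs(g(a[r])-g(b[r])).mean())
close_job()
E
```

```text
bar ((-0.03252106992783865, -0.1899102518805975), 0.7272241361935934) 16.140226
lip ((0.015441451493302338, -0.09708691207470821), 1.0563790400822957) 4.1781816
the job is handed in; nothing more can be done
```

The job is done and handed in after about 21 s of the 53 s allowed. I set the loose pale blank in the empty bay from about 4 mm up, and the bucket tripped by itself. I then pushed the brass bar back with the closed fingers until the bucket fell home.

- **Dump:** right after the trip, both blanks were still leaning out of the bucket's mouth. The slow return push nudged them free. The last scene picture shows both in the tray, one partly hidden behind the near wall.
- **Bucket:** it is empty and upright again. Its bar and lip match the first picture to within 0.2 px. In the bar crop the brightness also differs, which I put down to the arm's shadow but did not check.
- **Arm:** it is clear of everything.
- **Disagreement:** the two cameras differed by about 4 mm in y, so I used the mean. In the last top view the arm hid most of the stand, so that final check rests mainly on the scene camera.

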